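# Slide the board book off the dresser into its drawer

### The job

Put the board book away: pull the drawer that stands ajar farther out, slide the book across the dresser top and off its front edge so that it drops into the drawer, then push the drawer fully shut without slamming it. The book lies tight against the organiser, so draw it clear with light fingertip pressure on its padded cover, which marks easily; disturb nothing else on the dresser.

Things in the scene. Friction and masses are not known exactly. Their poses are not given: they have to be found in the camera images.
- book: padded board book lying flat, moon on its cardboard cover, 100 mm along its own x, 130 mm along its own y, about 0.27 kg; loose. Its pages are swollen: 12 to 20 mm thick, never the same. The padded cover gives 1 mm per 10 N; over 15 N marks it. Friction about 0.27 on the dresser, 0.5 under rubber fingertips. Origin: centre of its underside, x away from the organiser, towards the dresser's front
- drawer (a joint): how far the drawer under the front edge of the dresser top is open, m: 0 shut, 0.16 at its stop. It opens along world +x, takes about 3 N to move and stays where it is left. The book needs at least 0.12 to drop through; at the start it is ajar by 0.05 to 0.08
- drawer_front (a point): middle of the top edge of the drawer's front panel, moving with the drawer. The panel is upright, 18 mm thick (9 mm either side of this point along x), 520 mm wide along y, 164 mm high, its top edge 6 mm below the dresser top. The dresser top is at z = 0, 18 mm thick, its front edge the line x = 0.545, 2 mm behind the panel when shut
- drawer_floor (a point): middle of the drawer's inner floor, 136 mm below the dresser top, moving with the drawer. The inside measures 288 mm along x and 456 mm along y; side and back walls are 101 mm high, the front panel is the wall on the +x side
- night_light: white plastic night light: grey base, 68 mm across, with a small toggle switch, and a white dome, 76 mm high in all; loose. Origin: centre of its underside
- snack_cup: stainless steel snack cup, 68 mm across, with a ribbed white twist cap, 72 mm high in all; loose. Origin: centre of its underside
- pacifier: orange silicone pacifier standing on its button, teat up, 42 mm across, 40 mm high; loose. Origin: centre of its underside
- cream_jar: round jar of cream, 56 mm across, 50 mm high; loose. Origin: centre of its underside
- hairbrush: small wooden baby hairbrush lying on its bristles, 165 mm long (own x from -100 to 65), 40 mm wide, 24 mm high; loose. Origin: under its neck
- monitor_camera: white monitor camera on a round foot 72 mm across, about 95 mm high (its aerial 140), lens along its own x; loose. Origin: centre of its underside
- organiser_front (a point): middle of the top edge of the +x face of a low wooden changing organiser, fixed, 320 mm wide along its own y, 100 mm deep behind this face, 55 mm high, its stock up to 62 mm. The book's back edge (its -x side) lies 2 to 5 mm in front of this face: no finger fits between. The night light and the snack cup stand 5 to 25 mm off the book's two ends

How it is judged (in metres and radians):
On the way, in this order (a step that is already met when the one before it is completed fails the run):
1. the drawer is pulled out farther, more than 110 mm open (value of joint drawer above 0.11 m), for 0.2 s.
2. the book lies in the drawer (x of book in the frame of drawer_floor between -0.15 and 0.15 m and y of book in the frame of drawer_floor between -0.235 and 0.235 m and z of book in the frame of drawer_floor between -0.02 and 0.09 m), for 0.2 s.
At the end, for the whole second after the job is handed in: The book lies at rest inside the drawer (its underside's centre between the drawer's walls and less than 90 mm above its floor) and the drawer is shut to within 4 mm (all of step 2 and value of joint drawer below 0.004 m and linear speed of book below 0.02 m/s); the robot touches nothing.
It fails at once if the book's padded cover is marked: the robot presses on the book with more than 15 N (contact force between any of the fingers, the arm and book above 15 N).
It fails at once if the drawer is slammed: it moves shut faster than 0.3 m/s (velocity of joint drawer below -0.3 m/s).
It fails at once if another thing on the dresser is moved by more than 15 mm (distance of any of night_light, snack_cup, pacifier, cream_jar, hairbrush, monitor_camera from where it was at the start of the episode above 0.015 m).
It also fails if it takes over 67 s, if anything falls off the work surface, if the arm or the gripper's body presses on something with over 40 N, if the wrist force passes 120 N, or if a joint passes its speed limit or range.

### The arm

A 6-joint arm with a two-finger parallel gripper is mounted at the origin on the work surface. World frame = base frame: x ahead of the robot, y to its left, z up, the work surface at z = 0. Lengths are in mm, angles in rad, forces in N, time in s.
With the tool pointing down it reaches from about 325 to 1000 mm from the base axis. Payload 5.1 kg.
Tool frame: the origin (TCP) lies between the finger pads; the fingertips stand 11 mm ahead of it and the grasp point (between the pads) lies 8 mm behind it; z points along the fingers, y is the line along which they close (so a half turn about z gives the same grasp; the last joint's range is limited). The gripper opens to 85 mm and grips with 20 to 120 N. Pads are 22 mm wide; open, the fingers measure 114 mm over their backs; the gripper's body (76 mm by 85 mm) begins 54 mm behind the grasp point. The pads swing forward as they close: fully open they stand 13 mm farther back than shut.
Start: joints at [1.1, 0.124, 1.65, -0, 1.367, -0.083], TCP at [245.819, 601.713, 242.322] pointing down, gripper open.
Joint ranges: [-2.61, 2.61], [-1.02, 2.33], [0.03, 2.71], [-1.35, 4.49], [0.32, 2.68], [-2.91, 2.91]. Speed limits (rad/s): [2.57, 2.57, 3.14, 3.14, 3.14, 3.14].

### API

Orientations are given as [roll, pitch, yaw] about the fixed x, y, z axes, in that order (R = Rz(yaw) Ry(pitch) Rx(roll)).
In Python, from rig import manip gives the robot as it stands.
- The arm moves only by the shell command python3 -m inch 'ROWS' [FORCE]. ROWS is text: rows parted by semicolons, each of 7 numbers parted by spaces: the finger opening in cm, from 0 to 8.54, then the shift along the tool's x, y, z in cm, then the turn, a rotation vector about the tool's x, y, z in rad. In form: claw x y z rx ry rz; .... A call has 1 to 20 rows; each row shifts and turns the commanded pose from where the row before left it, along the tool's axes as they then stand; what a row does not reach is not made up. A row lasts 1/10 s, in which the tool goes at most 50 mm and 8.59 degrees, less where a joint would pass 70% of its speed; a pose out of reach is approached as far as the arm can. A call is refused whole if a number of a shift passes 5 or a number of a turn 0.15, either way. A call with a gripper value outside its range is refused whole. The fingers move at their own pace and stop on an object; FORCE is the grip in N (left out, the last holds). Time passes only in rows, so rows that do not move let the fingers close. It gives the time, the measured TCP pose, the force, the opening and the grip force at its end, in the units of the state.
- manip.sense(): the state, without advancing time (a new reading comes with each control period).
- manip.grab_frame(name): name is "side" or "top"; returns a dict with "frame" (384x512x3 uint8, red, green, blue), "depth" (384x512 float32, mm along the optical axis (not along the pixel's ray), 0 where there is no reading), "fx", "fy", "cx", "cy" (pixels), "extrinsics" (4x4, takes a point from world to camera coordinates). Camera axes: x right, y down, z forward; pixel columns grow to the right and rows downward; lengths in mm; the calibration is good to about 2 mm. A picture is of the moment at which its call begins.
- manip.hand_in(): hands the job in; it is judged then, once.
The state is a dict: "time_s": time; "joints": joint angles; "joint_vel": joint speeds; "effort": joint torques, N m; "tcp_pos": TCP position; "tcp_rot": TCP orientation; "force": force on the tool from outside, world axes, zero at the start; "wrist_torque": the same for the moment, N m; "gripper_width": finger opening in mm; "grasp_force": force on a finger pad.
Only numpy, scipy, OpenCV 4.12 (cv2) and the standard library are available. Lean on these libraries where they do the work, as an engineer would, in place of code of your own. Each camera call takes 0.05 s, during which the arm holds its last target. There are 200 camera calls.

## Working session

There is one attempt and no reset: what is moved stays moved. The work goes in short steps, Python scripts to look and compute and a shell command to move; the robot and the scene stay as the last step left them, time stands still between calls to the robot, and variables do not carry over. Pictures are saved under pics/ and viewed, at most 10 in all, crops included, and the job is handed in when it is done.

```bash
ls; mkdir -p pics; cat > h.py <<'E'
import numpy as np, cv2
from rig import manip
def cloud(f):
    d=f["depth"].astype(float); v,u=np.mgrid[:d.shape[0],:d.shape[1]]
    P=np.stack([(u-f["cx"])/f["fx"]*d,(v-f["cy"])/f["fy"]*d,d],-1)
    E=np.array(f["extrinsics"]); W=(P-E[:3,3])@E[:3,:3]
    W[d==0]=np.nan
    return W
E
python3 - <<'E'
from h import *
import pickle
s=manip.sense();print(s)
fs={}
for n in("top","side"):
    f=manip.grab_frame(n);fs[n]=f;cv2.imwrite(f"pics/{n}0.png",f["frame"][:,:,::-1])
    print(n,f["fx"],f["cx"],f["cy"],np.round(f["extrinsics"],3).tolist())
pickle.dump(fs,open("f0.pkl","wb"))
E
```

```text
pics
{'time_s': 0.0, 'joints': array([ 1.10036247e+00,  1.24526664e-01,  1.65165512e+00, -1.15169281e-06,
        1.36750774e+00, -8.26053178e-02]), 'joint_vel': array([-0.0006114 ,  0.00092458,  0.00042324, -0.00085994, -0.00025055,
       -0.00065595]), 'effort': array([-1.76674257e-03, -4.23599803e+01, -3.65455127e+01, -2.15063046e-04,
        6.79055258e-03,  2.15692904e-07]), 'tcp_pos': array([245.58226009, 601.19343301, 241.05020619]), 'tcp_rot': array([-3.13950284e+00, -1.71892048e-04,  2.75376417e+00]), 'force': array([-0.75550302, -1.35228453, -0.09301595]), 'wrist_torque': array([-0.00945279,  0.03227684,  0.02050111]), 'grasp_force': 0.0, 'gripper_width': 85.47574769770239}
top 477.0081962900932 252.19791401699075 193.3744906173889 [[0.018, -1.0, -0.013, 5.983], [-0.996, -0.016, -0.089, 467.964], [0.089, 0.014, -0.996, 1175.198], [0.0, 0.0, 0.0, 1.0]]
side 488.26632923430424 262.51366101644624 195.6352158816291 [[0.92, -0.391, -0.001, -415.937], [-0.197, -0.461, -0.865, 71.744], [0.338, 0.797, -0.501, 1260.517], [0.0, 0.0, 0.0, 1.0]]
```

View pics/top0.png

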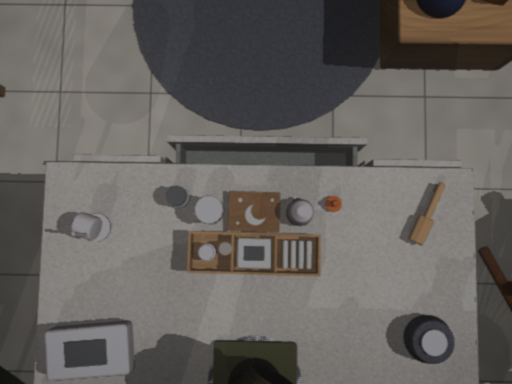

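View pics/side0.png

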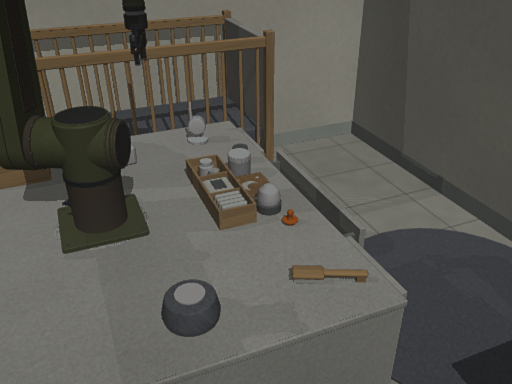

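The top view shows the book at cols 229–280, rows 192–232. The cup is at (208,209), the night light at (300,211), the organiser below the book (rows 232–274), and the drawer panel is the strip at row ~140. I'll measure these next.

```bash
python3 - <<'E'
from h import *
import pickle
fs=pickle.load(open("f0.pkl","rb"));f=fs["top"];W=cloud(f);Z=W[...,2]
def box(n,r,c,lo,hi):
    w=W[r[0]:r[1],c[0]:c[1]].reshape(-1,3);w=w[(w[:,2]>lo)&(w[:,2]<hi)]
    a=cv2.minAreaRect(w[:,:2].astype(np.float32))
    print(n,len(w),"med",np.round(np.nanmedian(w,0),1),"min",np.round(np.percentile(w,2,axis=0),1),"max",np.round(np.percentile(w,98,axis=0),1),"rect",np.round(a[0],1),np.round(a[1],1),round(a[2],1))
box("table",(175,188),(220,300),-20,20)
box("book",(188,236),(227,283),8,28)
box("org",(225,280),(180,330),35,75)
box("light",(190,232),(283,318),25,90)
box("cup",(190,232),(188,228),25,90)
box("jar",(180,212),(162,192),25,70)
box("paci",(190,215),(322,345),10,60)
box("panel",(130,148),(165,370),-20,10)
# book edges by colour: print profile rows/cols
im=f["frame"].astype(int)
m=((im[...,0]-im[...,2])>25).astype(np.uint8); m[:185]=0;m[236:]=0;m[:,:222]=0;m[:,287:]=0
n,l,st,ce=cv2.connectedComponentsWithStats(m)
for s in st: print(s)
for r in (198,205,212,220,228,231,233,235,237): print(r,[tuple(np.round(W[r,c],0)) for c in (235,255,275)])
for c in (185,220,255,300,350):
    col=W[134:172,c]; print(c,[(r+134,*np.round(col[r][[0,2]],0)) for r in range(0,38,2)][:10], np.round(W[140,c],1))
E
python3 - <<'E'
import cv2
a=cv2.imread('pics/top0.png')[125:285,150:350]
cv2.imwrite('pics/c0.png',cv2.resize(a,None,fx=3.7,fy=3.7,interpolation=2))
E
```

```text
table 1037 med [ 5.018e+02 -4.900e+00  4.000e-01] min [ 485.5 -102.1   -4.1] max [517.9  94.4   5.7] rect [501.6  -3.7] [ 31.9 202.3] 0.9
book 2063 med [423.    9.   17.9] min [375.4 -53.5  13.1] max [471.5  71.4  22.6] rect [419.3   8.6] [110.8 131.1] 1.2
org 3303 med [320.2  -3.1  50.8] min [ 271.  -149.6   36.3] max [368.7 162.7  62.9] rect [319.9   6.9] [320.8 100.1] 89.5
light 531 med [ 421.5 -103.9   65.6] min [ 394.8 -132.9   41.8] max [450.7 -77.1  77.7] rect [ 422.7 -106.2] [62.4 61.6] 23.7
cup 683 med [421.9 117.3  71.8] min [390.5  85.5  43.3] max [454.2 149.7  76.2] rect [410.8 120.8] [69.3 97.1] 77.7
jar 346 med [456.1 199.2  50.1] min [433.6 176.7  26.7] max [480.1 222.4  55.1] rect [456.5 200.5] [48.1 49. ] 0.2
paci 192 med [ 445.5 -189.3   13.5] min [ 427.6 -209.3   10.3] max [ 463.5 -172.1   40.8] rect [ 446.4 -189.8] [38.  40.5] 2.6
panel 1550 med [609.6 -18.9  -5.9] min [ 601.7 -269.6  -17.7] max [619.9 228.8  -0.8] rect [611.  -20.5] [ 20.  518.3] 0.0
[     0      0    512    384 194640]
[ 228  192   52   40 1751]
[222 232  65   4 217]
198 [(np.float64(456.0), np.
[... 3232 characters left out ...]
p.float64(-13.0)), (146, np.float64(602.0), np.float64(-44.0)), (148, np.float64(602.0), np.float64(-73.0)), (150, np.float64(602.0), np.float64(-103.0)), (152, np.float64(603.0), np.float64(-140.0))] [ 610.2 -106.6   -3.2]
350 [(134, np.float64(791.0), np.float64(-747.0)), (136, np.float64(780.0), np.float64(-739.0)), (138, np.float64(618.0), np.float64(-8.0)), (140, np.float64(613.0), np.float64(-6.0)), (142, np.float64(607.0), np.float64(-3.0)), (144, np.float64(603.0), np.float64(-10.0)), (146, np.float64(602.0), np.float64(-34.0)), (148, np.float64(602.0), np.float64(-61.0)), (150, np.float64(599.0), np.float64(-72.0)), (152, np.float64(594.0), np.float64(-75.0))] [ 612.7 -235.9   -6.1]
```

View pics/c0.png

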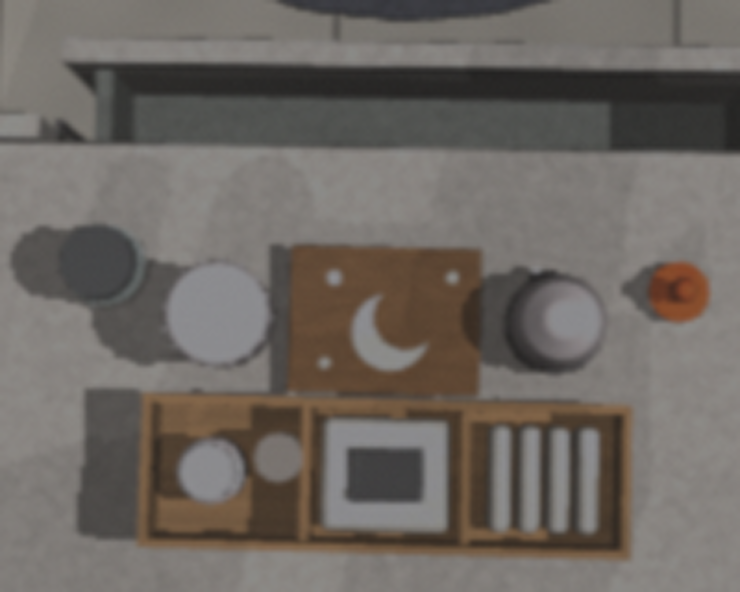

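Measured values:
- Book: centre about (423, 9), top at z≈18, yaw≈0.
- Panel: x 602–620, so the drawer is about 55 mm ajar. That gives a gap of x 545–602.

These agree with the given sizes. First I'll turn the tool to yaw π (tool x = −world x, tool y = +world y, tool z = down) and move above the gap.

```bash
python3 -m inch '0 0 0 0 0 0 -0.097;0 0 0 0 0 0 -0.097;0 0 0 0 0 0 -0.097;0 0 0 0 0 0 -0.097;0 -2 -3.9 0 0 0 0;0 -2 -3.9 0 0 0 0;0 -2 -3.9 0 0 0 0;0 -2 -3.9 0 0 0 0;0 -2 -3.9 0 0 0 0;0 -2 -3.9 0 0 0 0;0 -2 -3.9 0 0 0 0;0 -2 -3.9 0 0 0 0;0 -2 -3.9 0 0 0 0;0 -2 -3.9 0 0 0 0;0 -2 -3.9 0 0 0 0;0 -2 -3.9 0 0 0 0;0 -2 -3.9 0 0 0 0;0 -2 -3.9 0 0 0 0;0 -2 -3.9 0 0 0 0;0 -2 -3.9 0 0 0 0' 20
```

```text
time_s: 2.1
tcp_pos: [566.2, -24.0, 241.9]
tcp_rot: [3.141, -0.001, 3.142]
force: [0.4, -0.8, -0.2]
gripper_width: -0.0
grasp_force: 0.0
```

```bash
python3 -m inch '0 -0.9 0 3 0 0 0;0 0 0 4 0 0 0;0 0 0 4 0 0 0;0 0 0 4 0 0 0;0 0 0 4 0 0 0;0 0 0 2 0 0 0;0 0 0 2 0 0 0;0 0 0 2 0 0 0;0 0 0 1 0 0 0;0 0 0 0 0 0 0'
```

```text
time_s: 3.1
tcp_pos: [573.2, -22.0, -19.6]
tcp_rot: [3.141, -0.004, -3.141]
force: [0.1, 0.3, 0.2]
gripper_width: 0.4
grasp_force: 0.0
```

```bash
python3 -m inch '0 -0.5 0 0 0 0 0;0 -1 0 0 0 0 0;0 -1 0 0 0 0 0;0 -1 0 0 0 0 0;0 -1 0 0 0 0 0;0 -1 0 0 0 0 0;0 -1 0 0 0 0 0;0 -1 0 0 0 0 0;0 -1 0 0 0 0 0;0 -1 0 0 0 0 0;0 -1 0 0 0 0 0'
```

```text
time_s: 4.2
tcp_pos: [680.8, -22.2, -17.7]
tcp_rot: [-3.142, -0.0, -3.141]
force: [-2.5, -0.0, 2.5]
gripper_width: 0.4
grasp_force: 1.6
```

```bash
python3 -m inch '0 -0.8 0 0 0 0 0;0 0 0 0 0 0 0;0 0.4 0 0 0 0 0;0 0.2 0 -3 0 0 0;2.5 0 0 -4 0 0 0;2.5 0 0.5 -4 0 0 0;2.5 4 0.5 0 0 0 0;2.5 4 0.5 0 0 0 0;2.5 4 0.5 0 0 0 0;2.5 4 0.5 0 0 0 0;2.5 4 0.5 0 0 0 0;2.5 4.4 0 0 0 0 0;2.5 0 0 2 0 0 0;2.5 0 0 2 0 0 0;2.5 0 0 0 0 0 0;2.5 0 0 0 0 0 0'; python3 - <<'E'
from h import *
f=manip.grab_frame("top");W=cloud(f)
w=W[100:150,200:320].reshape(-1,3);w=w[(w[:,2]>-12)&(w[:,2]<5)]
print(np.round(np.percentile(w[:,0],[3,50,97]),1)); s=manip.sense();print(s["tcp_pos"],s["force"],s["gripper_width"])
E
```

```text
time_s: 5.8
tcp_pos: [437.6, 7.8, 52.3]
tcp_rot: [3.141, -0.0, -3.141]
force: [-0.2, 0.5, -0.0]
gripper_width: 25.2
grasp_force: 0.0
[702.4 708.9 716.4]
[438.40796207   7.71522538  52.9614166 ] [-0.11256502 -0.45744244 -0.55561547] 25.169785779463652
```

```bash
python3 -m inch '2.5 0 0 1 0 0 0;2.5 0 0 0.8 0 0 0;2.5 0 0 0 0 0 0;2.5 0 0 0 0 0 0'; python3 -m inch '2.5 0 0 0.1 0 0 0;2.5 0 0 0.1 0 0 0;2.5 0 0 0 0 0 0'; python3 -m inch '2.5 0 0 0.1 0 0 0;2.5 0 0 0 0 0 0'
```

```text
time_s: 6.25
tcp_pos: [437.7, 7.8, 33.8]
tcp_rot: [3.141, -0.001, -3.141]
force: [0.4, 0.1, -0.4]
gripper_width: 25.1
grasp_force: 0.0
time_s: 6.55
tcp_pos: [438.0, 7.8, 32.3]
tcp_rot: [3.142, 0.0, -3.141]
force: [-0.2, -0.2, 0.4]
gripper_width: 25.0
grasp_force: 0.0
time_s: 6.75
tcp_pos: [437.9, 7.8, 31.3]
tcp_rot: [-3.142, -0.0, -3.141]
force: [-0.2, -0.3, 0.1]
gripper_width: 25.2
grasp_force: 0.0
```

```bash
python3 -m inch '2.5 0 0 0.1 0 0 0;2.5 0 0 0 0 0 0' | grep -E 'pos|force:'; python3 -m inch '2.5 0 0 0.1 0 0 0;2.5 0 0 0 0 0 0'| grep -E 'pos|force:'
```

```text
tcp_pos: [437.8, 7.7, 30.2]
force: [0.6, 0.2, 1.2]
grasp_force: 0.0
tcp_pos: [437.8, 7.8, 29.2]
force: [-0.3, 0.3, 0.4]
grasp_force: 0.0
```

```bash
python3 -m inch '2.5 0 0 0.05 0 0 0;2.5 0 0 0 0 0 0' | grep -E 'pos|force:'
```

```text
tcp_pos: [437.9, 7.8, 28.8]
force: [0.7, 0.8, 0.4]
grasp_force: 0.0
```

```bash
python3 -m inch '2.5 0 0 0.05 0 0 0;2.5 0 0 0 0 0 0' | grep -E 'pos|force:'
```

```text
tcp_pos: [438.0, 7.7, 28.4]
force: [0.1, -0.6, 0.3]
grasp_force: 0.2
```

```bash
python3 -m inch '2.5 0 0 0.05 0 0 0;2.5 0 0 0 0 0 0' | grep -E 'pos|force:'
```

```text
tcp_pos: [438.1, 7.7, 28.1]
force: [-1.8, 0.4, 2.0]
grasp_force: 1.5
```

```bash
python3 -m inch '2.5 0 0 0.04 0 0 0;2.5 0 0 0 0 0 0' | grep -E 'pos|force:'
```

```text
tcp_pos: [438.1, 7.8, 27.8]
force: [-3.1, -0.3, 5.5]
grasp_force: 2.7
```

```bash
python3 -m inch '2.5 0 0 0.03 0 0 0;2.5 0 0 0 0 0 0' | grep -E 'pos|force:'
```

```text
tcp_pos: [438.1, 7.7, 27.7]
force: [-2.5, 0.1, 7.3]
grasp_force: 3.3
```

```bash
python3 -m inch '2.5 -0.2 0 0 0 0 0;2.5 -0.3 0 0 0 0 0;2.5 -0.3 0 0 0 0 0;2.5 -0.3 0 0 0 0 0' | grep -E 'pos|force:'
```

```text
tcp_pos: [448.6, 7.7, 27.6]
force: [-4.2, -0.3, 7.1]
grasp_force: 3.9
```

```bash
python3 -m inch '2.5 -0.3 0 0 0 0 0;2.5 -0.3 0 0 0 0 0;2.5 -0.3 0 0 0 0 0;2.5 -0.3 0 0 0 0 0' | grep -E 'pos|force:'
cat >> h.py <<'E'
def book():
    f=manip.grab_frame("top");im=f["frame"].astype(int)
    m=((im[...,0]-im[...,2])>25).astype(np.uint8); m[:165]=0;m[234:]=0;m[:,:215]=0;m[:,290:]=0
    E=np.array(f["extrinsics"]);R,t=E[:3,:3],E[:3,3];o=-R.T@t
    n,l,st,ce=cv2.connectedComponentsWithStats(m);k=1+np.argmax(st[1:,4]);v,u=np.nonzero(l==k)
    r=np.stack([(u-f["cx"])/f["fx"],(v-f["cy"])/f["fy"],1+0*u],1)@R
    p=o[:2]+r[:,:2]*((18-o[2])/r[:,2])[:,None]
    print("x",np.percentile(p[:,0],[1,99]).round(1),"y",np.percentile(p[:,1],[1,99]).round(1),"rows",v.min(),v.max())
    print("rect",cv2.minAreaRect(p.astype(np.float32)))
    return f
E
python3 - <<'E'
from h import *
f=book();cv2.imwrite("pics/t1.png",cv2.resize(f["frame"][125:285,150:350,::-1],None,fx=3.7,fy=3.7))
E
```

```text
tcp_pos: [460.7, 7.7, 27.6]
force: [-3.7, 0.8, 7.8]
grasp_force: 3.9
x [413.4 443.5] y [21.1 71.3] rows 202 215
rect ((429.26287841796875, 44.42494583129883), (53.4309196472168, 30.58205795288086), 86.89051055908203)
```

View pics/t1.png

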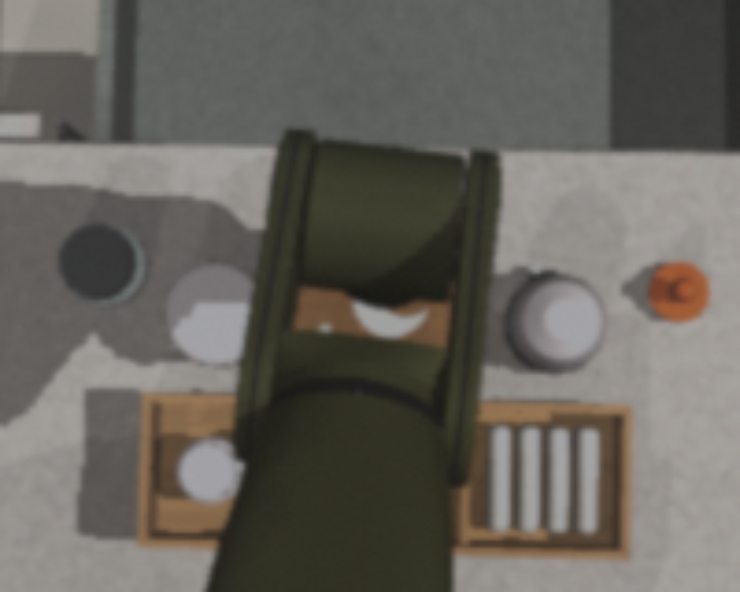

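The moon's lower edge has moved from crop row 370 to about 337, roughly 22 mm, so the book follows the fingertips without turning. I'll keep dragging.

```bash
python3 -m inch '2.5 -0.3 0 0 0 0 0;2.5 -0.3 0 0 0 0 0;2.5 -0.3 0 0 0 0 0;2.5 -0.3 0 0 0 0 0;2.5 -0.3 0 0 0 0 0' | grep -E 'pos|force:'
```

```text
tcp_pos: [475.7, 7.8, 27.6]
force: [-4.4, 0.4, 8.7]
grasp_force: 3.9
```

```bash
python3 -m inch '2.5 -0.3 0 0 0 0 0;2.5 -0.3 0 0 0 0 0;2.5 -0.3 0 0 0 0 0;2.5 -0.3 0 0 0 0 0;2.5 -0.3 0 0 0 0 0;2.5 -0.3 0 0 0 0 0;2.5 -0.3 0 0 0 0 0' | grep -E 'pos|force:'
```

```text
tcp_pos: [496.7, 7.7, 27.6]
force: [-4.2, -0.3, 7.8]
grasp_force: 3.8
```

```bash
python3 -m inch '2.5 0 0 -1 0 0 0;2.5 0 0 -2 0 0 0;2.5 3.2 0 0 0 0 0;2.5 3.2 0 0 0 0 0;2.5 3.2 0 0 0 0 0;2.5 0 0 0 0 0 0;2.5 0 0 0 0 0 0' | grep -E 'pos|force:'
python3 - <<'E'
from h import *
f=book();cv2.imwrite("pics/t2.png",cv2.resize(f["frame"][125:285,150:350,::-1],None,fx=3.7,fy=3.7))
f=manip.grab_frame("side");cv2.imwrite("pics/s2.png",cv2.resize(f["frame"][100:280,130:400,::-1],None,fx=2.9,fy=2.9))
E
```

```text
tcp_pos: [401.0, 7.7, 57.4]
force: [0.4, 0.4, 0.4]
grasp_force: 0.0
x [464.6 530.8] y [-53.2  73. ] rows 168 197
rect ((495.9549560546875, 9.348464965820312), (129.29736328125, 71.12963104248047), 89.41961669921875)
```

View pics/t2.png

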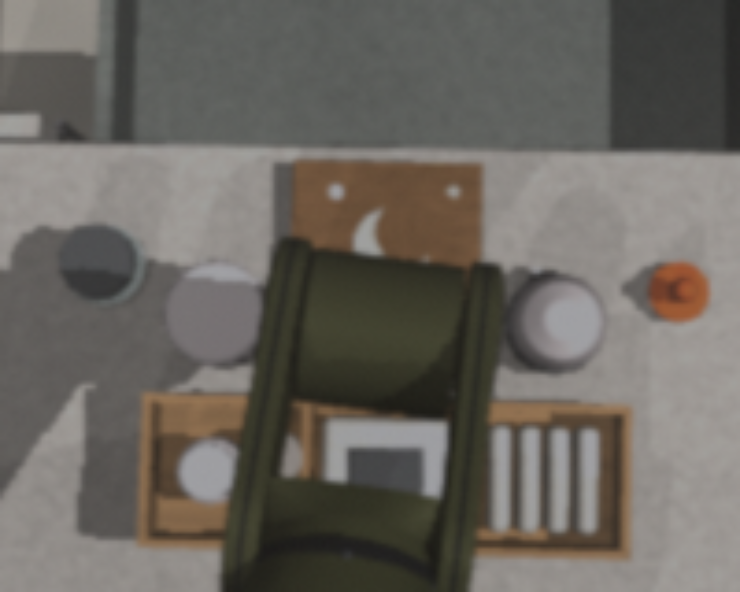

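View pics/s2.png

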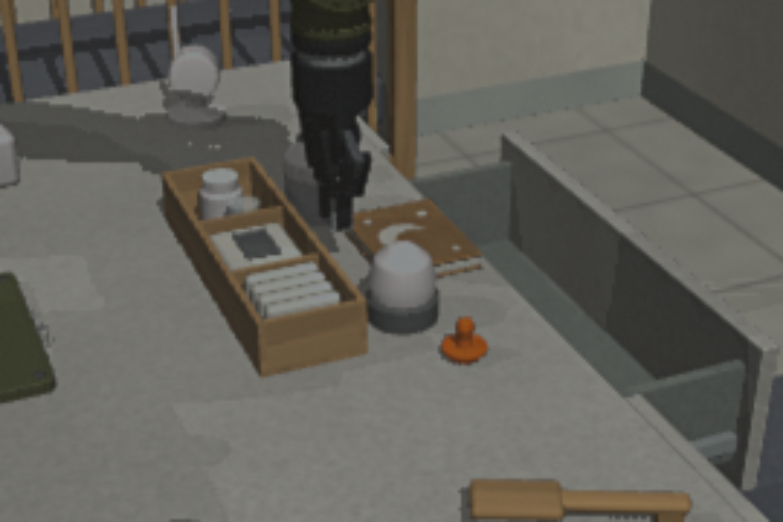

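The book lies square, with its front edge at x≈531, so its back edge is at about 431. The fingers are in the clear gap behind it at x≈401. I'll lower them and push the back edge.

```bash
python3 -m inch '2.5 0 0 1.5 0 0 0;2.5 0 0 1.5 0 0 0;2.5 0 0 0.8 0 0 0;2.5 0 0 0 0 0 0;2.5 0 0 0 0 0 0' | grep -E 'pos|force:'
```

```text
tcp_pos: [401.6, 7.7, 19.4]
force: [-0.2, -0.3, 0.9]
grasp_force: 0.0
```

```bash
python3 -m inch '2.5 -0.5 0 0 0 0 0;2.5 -0.5 0 0 0 0 0;2.5 -0.3 0 0 0 0 0;2.5 -0.3 0 0 0 0 0;2.5 -0.3 0 0 0 0 0;2.5 -0.3 0 0 0 0 0;2.5 -0.3 0 0 0 0 0;2.5 -0.3 0 0 0 0 0;2.5 -0.3 0 0 0 0 0' | grep -E 'pos|force:'
```

```text
tcp_pos: [432.0, 7.8, 19.0]
force: [-1.3, -0.4, 0.0]
grasp_force: 0.8
```

```bash
python3 -m inch '2.5 -0.5 0 0 0 0 0;2.5 -0.5 0 0 0 0 0;2.5 -0.5 0 0 0 0 0;2.5 -0.5 0 0 0 0 0;2.5 -0.5 0 0 0 0 0;2.5 -0.5 0 0 0 0 0;2.5 -0.5 0 0 0 0 0;2.5 -0.5 0 0 0 0 0' | grep -E 'pos|force:'; python3 -c "
from h import *
book()"
```

```text
tcp_pos: [472.4, 7.8, 19.1]
force: [-2.3, 0.2, 0.4]
grasp_force: 0.7
x [369.9 370.4] y [-79.2 -52.4] rows 233 233
rect ((370.1719970703125, -65.7952880859375), (1.9956380128860474e-05, 27.40081214904785), 1.001751184463501)
```

```bash
python3 -m inch '2.5 -0.5 0 0 0 0 0;2.5 -0.5 0 0 0 0 0;2.5 -0.5 0 0 0 0 0;2.5 -0.5 0 0 0 0 0;2.5 -0.5 0 0 0 0 0;2.5 -0.5 0 0 0 0 0;2.5 -0.5 0 0 0 0 0;2.5 -0.5 0 0 0 0 0;2.5 -0.5 0 0 0 0 0;2.5 -0.5 0 0 0 0 0;2.5 0 0 0 0 0 0;2.5 0 0 0 0 0 0' | grep -E 'pos|force:'; python3 - <<'E'
from h import *
f=manip.grab_frame("top");g=manip.grab_frame("side")
cv2.imwrite("pics/t3.png",np.hstack([cv2.resize(f["frame"][80:280,150:350,::-1],(400,400)),cv2.resize(g["frame"][100:300,200:400,::-1],(400,400))]))
E
```

```text
tcp_pos: [521.8, 7.8, 18.9]
force: [0.2, -0.2, -0.5]
grasp_force: 0.0
```

View pics/t3.png

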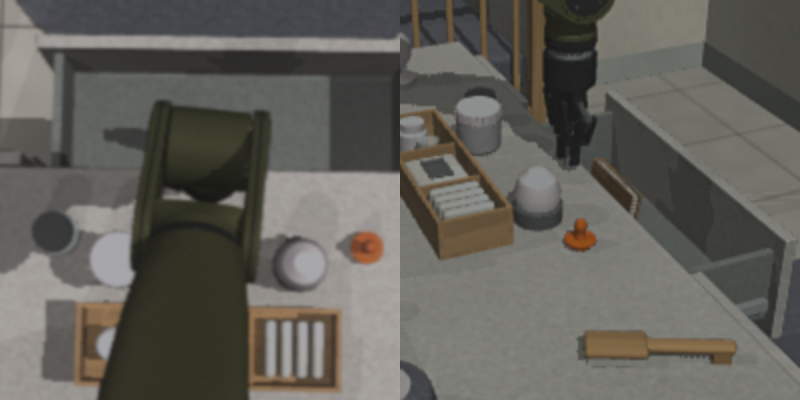

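The book has dropped over the edge but seems to be leaning. I'll lift the arm, move it out beyond the panel, and look again.

```bash
python3 -m inch '2.5 0 0 -3 0 0 0;0 0 0 -3 0 0 0;0 -3 0 -3 0 0 0;0 -4 0 0 0 0 0;0 -4 0 0 0 0 0;0 -4 0 0 0 0 0;0 -4 0 0 0 0 0;0 -4 0 0 0 0 0;0 0 0 0 0 0 0;0 0 0 0 0 0 0' | grep -E 'time|pos|force:'; python3 - <<'E'
from h import *
f=manip.grab_frame("top");g=manip.grab_frame("side")
W=cloud(f);cv2.imwrite("pics/t4.png",np.hstack([cv2.resize(f["frame"][80:280,150:350,::-1],(400,400)),cv2.resize(g["frame"][100:300,200:400,::-1],(400,400))]))
for c in (238,255,270):print([tuple(np.round(W[r,c,[0,2]])) for r in range(118,172,3)])
E
```

```text
time_s: 15.55
tcp_pos: [751.7, 7.8, 107.9]
force: [0.5, -0.3, 0.1]
grasp_force: 0.0
[(np.float64(536.0), np.float64(517.0)), (np.float64(530.0), np.float64(520.0)), (np.float64(525.0), np.float64(522.0)), (np.float64(520.0), np.float64(524.0)), (np.float64(515.0), np.float64(527.0)), (np.float64(510.0), np.float64(529.0)), (np.float64(505.0), np.float64(533.0)), (np.float64(501.0), np.float64(533.0)), (np.float64(495.0), np.float64(539.0)), (np.float64(491.0), np.float64(538.0)), (np.float64(486.0), np.float64(541.0)), (np.float64(482.0), np.float64(542.0)), (np.float64(477.0), np.float64(545.0)), (np.float64(472.0), np.float64(547.0)), (np.float64(467.0), np.float64(550.0)), (np.float64(463.0), np.float64(552.0)), (np.float64(458.0), np.float64(554.0)), (np.float64(454.0), np.float64(558.0))]
[(np.float64(536.0), np.float64(516.0)), (np.float64(531.0), np.float64(518.0)), (np.float64(526.0), np.float64(521.0)), (np.float64(521.0), np.float64(522.0)), (np.float64(516.0), np.float64(524.0)), (np.float64(511.0), np.float64(529.0)), (np.float64(506.0), np.float64(529.0)), (np.float64(50
[... 446 characters left out ...]
 np.float64(512.0)), (np.float64(533.0), np.float64(513.0)), (np.float64(527.0), np.float64(516.0)), (np.float64(523.0), np.float64(517.0)), (np.float64(517.0), np.float64(524.0)), (np.float64(513.0), np.float64(522.0)), (np.float64(507.0), np.float64(527.0)), (np.float64(502.0), np.float64(531.0)), (np.float64(497.0), np.float64(532.0)), (np.float64(493.0), np.float64(533.0)), (np.float64(488.0), np.float64(535.0)), (np.float64(483.0), np.float64(537.0)), (np.float64(478.0), np.float64(542.0)), (np.float64(473.0), np.float64(543.0)), (np.float64(469.0), np.float64(547.0)), (np.float64(464.0), np.float64(548.0)), (np.float64(460.0), np.float64(549.0)), (np.float64(455.0), np.float64(554.0))]
```

View pics/t4.png

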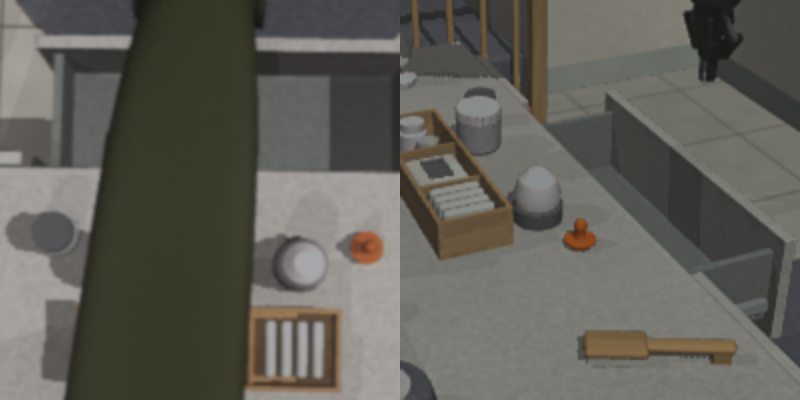

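The book no longer shows above the dresser edge, but the arm hides the drawer in the top view. I'll swing sideways to check.

```bash
python3 -m inch '0 0 -4 0 0 0 0;0 0 -4 0 0 0 0;0 0 -4 0 0 0 0;0 0 -4 0 0 0 0;0 0 -4 0 0 0 0;0 0 0 0 0 0 0' | grep -E 'time|pos|force:'; python3 - <<'E'
from h import *
f=manip.grab_frame("top")
W=cloud(f);cv2.imwrite("pics/t5.png",cv2.resize(f["frame"][80:240,150:350,::-1],None,fx=3.7,fy=3.7))
for c in (238,255,270):print([tuple(int(x) for x in np.round(W[r,c,[0,2]])) for r in range(98,172,3)])
E
```

```text
time_s: 16.25
tcp_pos: [750.4, -197.3, 110.1]
force: [-0.5, 0.5, -0.1]
grasp_force: 0.0
[(719, -5), (711, -3), (704, -7), (701, -24), (702, -58), (703, -96), (703, -128), (696, -137), (687, -134), (678, -133), (669, -131), (660, -132), (652, -137), (643, -132), (634, -135), (625, -132), (616, -131), (608, -135), (600, -134), (590, -127), (582, -135), (571, -120), (563, -119), (537, -3), (529, 5)]
[(934, -732), (711, -3), (703, -2), (702, -28), (703, -61), (703, -92), (703, -125), (697, -137), (688, -135), (679, -137), (670, -134), (661, -134), (653, -137), (645, -138), (635, -135), (627, -137), (618, -137), (609, -133), (601, -140), (593, -142), (583, -137), (572, -122), (563, -119), (537, 2), (530, 1)]
[(938, -743), (712, -4), (705, -7), (702, -24), (702, -56), (701, -83), (703, -124), (696, -131), (688, -135), (680, -136), (671, -137), (662, -136), (653, -134), (644, -133), (637, -142), (627, -135), (618, -134), (610, -135), (601, -133), (593, -138), (584, -138), (573, -121), (563, -111), (539, -4), (530, 4)]
```

View pics/t5.png

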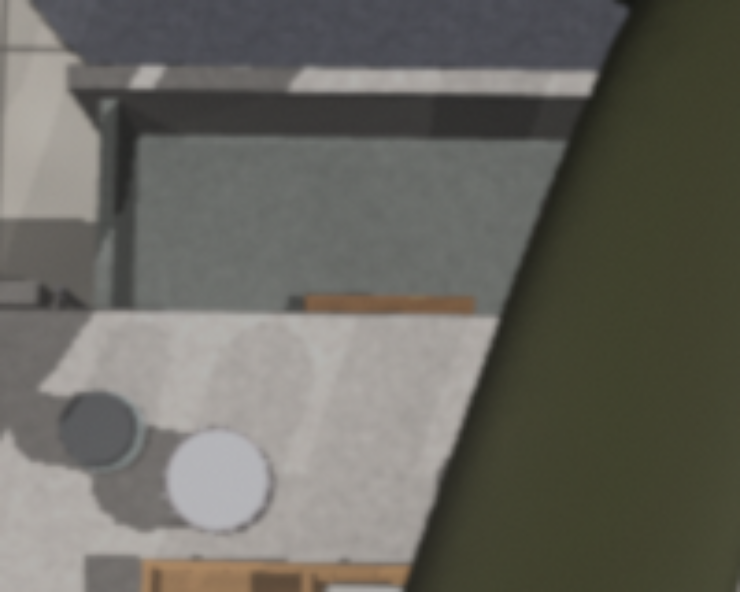

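The book lies flat on the drawer floor: its cover is at z≈−119 and its front edge at x≈577. Now I'll bring the closed fingers in front of the panel and push it shut gently.

```bash
python3 -m inch '0 0 4 0 0 0 0;0 0 4 0 0 0 0;0 0 4 0 0 0 0;0 0 4 0 0 0 0;0 0 1.7 0 0 0 0;0 -0.3 0 4 0 0 0;0 -0.2 0 4 0 0 0;0 0 0 4 0 0 0;0 0 0 2.4 0 0 0;0 0 0 0 0 0 0' | grep -E 'time|pos|force:'
```

```text
time_s: 17.3
tcp_pos: [752.2, -14.4, -40.5]
force: [-0.6, 0.3, -1.0]
grasp_force: 0.0
```

```bash
python3 -m inch '0 0.7 0 0 0 0 0;0 0.7 0 0 0 0 0;0 0.7 0 0 0 0 0;0 0.7 0 0 0 0 0;0 0.7 0 0 0 0 0;0 0.8 0 0 0 0 0;0 0.8 0 0 0 0 0;0 0.8 0 0 0 0 0;0 0.8 0 0 0 0 0;0 0.8 0 0 0 0 0;0 0.8 0 0 0 0 0;0 0.8 0 0 0 0 0;0 0.8 0 0 0 0 0;0 0.8 0 0 0 0 0;0 0.8 0 0 0 0 0;0 0.8 0 0 0 0 0;0 0.8 0 0 0 0 0;0 0.8 0 0 0 0 0;0 0.8 0 0 0 0 0;0 0.8 0 0 0 0 0' | grep -E 'time|pos|force:'
```

```text
time_s: 19.3
tcp_pos: [602.3, -15.3, -33.9]
force: [3.3, 0.0, 5.9]
grasp_force: 1.6
```

```bash
python3 -m inch '0 0.6 0 0 0 0 0;0 0.5 0 0 0 0 0;0 0.4 0 0 0 0 0;0 0.3 0 0 0 0 0;0 0.2 0 0 0 0 0;0 0.2 0 0 0 0 0;0 0 0 0 0 0 0' | grep -E 'time|pos|force:'
```

```text
time_s: 20.0
tcp_pos: [579.9, -15.3, -34.0]
force: [1.0, 0.1, 6.7]
grasp_force: 0.8
```

```bash
python3 -m inch '0 0.2 0 0 0 0 0;0 0 0 0 0 0 0' | grep -E 'time|pos|force:'
```

```text
time_s: 20.2
tcp_pos: [578.0, -15.3, -34.0]
force: [1.3, 0.2, 6.7]
grasp_force: 0.9
```

```bash
python3 -m inch '0 0.1 0 0 0 0 0;0 0 0 0 0 0 0' | grep -E 'time|pos|force:'
```

```text
time_s: 20.4
tcp_pos: [577.2, -15.3, -34.0]
force: [1.3, 0.1, 6.8]
grasp_force: 1.1
```

```bash
python3 -m inch '0 0.1 0 0 0 0 0;0 0 0 0 0 0 0' | grep -E 'pos|force:'
```

```text
tcp_pos: [576.2, -15.3, -34.0]
force: [1.2, 0.7, 6.7]
grasp_force: 1.2
```

```bash
python3 -m inch '0 0.1 0 0 0 0 0;0 0 0 0 0 0 0' | grep -E 'pos|force:'
```

```text
tcp_pos: [576.1, -15.3, -33.9]
force: [4.6, 0.5, 4.0]
grasp_force: 2.3
```

```bash
python3 -m inch '0 0.1 0 0 0 0 0;0 0 0 0 0 0 0' | grep -E 'pos|force:'
```

```text
tcp_pos: [576.1, -15.3, -33.9]
force: [7.0, 0.5, -0.4]
grasp_force: 3.7
```

The force rises with no motion at TCP x=576, which is exactly where the shut panel should be. I'll back off and verify.

```bash
python3 -m inch '0 -0.3 0 0 0 0 0;0 -2 0 0 0 0 0;0 -4 0 0 0 0 0;0 0 0 -4 0 0 0;0 0 0 -4 0 0 0;0 0 -4 -4 0 0 0;0 0 -4 -4 0 0 0;0 0 -4 0 0 0 0;0 0 -4 0 0 0 0;0 0 -4 0 0 0 0;0 0 -4 0 0 0 0;0 0 -4 0 0 0 0;0 0 0 0 0 0 0;0 0 0 0 0 0 0;0 0 0 0 0 0 0' | grep -E 'time|pos|force:'; python3 - <<'E'
from h import *
import pickle
f=manip.grab_frame("top");W=cloud(f)
w=W[150:172,185:290].reshape(-1,3);w=w[(w[:,2]>-15)&(w[:,2]<8)];print("front max x",np.percentile(w[:,0],[98,99.5]))
W0=cloud(pickle.load(open("f0.pkl","rb"))["top"])
for n,r,c,lo in (("light",(190,232),(283,318),25),("cup",(190,232),(188,228),25),("jar",(180,212),(162,192),25),("paci",(190,215),(322,345),10)):
    print(n,[np.round(np.nanmean(q[q[:,2]>lo],0)[:2],1) for q in (X[r[0]:r[1],c[0]:c[1]].reshape(-1,3) for X in (W0,W))])
E
```

```text
time_s: 22.5
tcp_pos: [635.9, -284.6, 114.4]
force: [0.3, -0.1, 1.1]
grasp_force: 0.0
front max x [567.64762952 568.35430539]
light [array([ 421.9, -104.3]), array([ 415.1, -100.4])]
cup [array([422.2, 117.3]), array([422.4, 117.3])]
jar [array([456.7, 199.2]), array([456.6, 199. ])]
paci [array([ 445.7, -189.9]), array([ 409.1, -106.9])]
```

The panel's outer face is at about 565 by contact, so the drawer is shut. The cup and jar have not moved. The arm hides the light and the pacifier in this view, but I felt no contact near them. Handing in.

```bash
python3 -c "
from rig import manip
print(manip.hand_in())"
```

```text
the job is handed in; nothing more can be done
None
```

The job is handed in: the book lies flat in the drawer and the drawer is shut; the hand-in call gave no verdict, and the final check of the night light and pacifier was blocked by the arm.

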